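# Widen the bay of the thread organiser and slide the pin pot into it

## Task

Squeeze the spring tab on the organiser's divider and slide the divider one notch along, letting it lock there, so that the end bay is wide enough. Then slide the steel pin pot across the table, without lifting or tipping it, round the spools and onto the round mark in that bay, and let go. Leave all the thread spools standing where they are.

Things in the scene. Friction and masses are not known exactly. Their poses are not given: they have to be found in the camera images.
- organiser: Bottomless frosted plastic frame fixed to the table. Origin: centre of its footprint (246 mm in y, 105 in x) at table height, z up. Walls 6 mm thick, 44 high: back wall (outer face x=+54), end walls centred at y=-120 and +120 from x=-51 back; -x side open. Bay to fill: between the -y end wall (inner face y=-117) and the sliding divider. Rail on the back wall: x=33 to 60, top 56 mm high.
- mark (a point): Centre of the flat round pale mark with dark rim (92 mm across, no bump) on the table where the pot must stand, in the -y end bay, at (0,-67,0) mm in the organiser's frame; same axes.
- divider (a joint): White sliding plate, 6 mm thick, 43 high, from x=-47 to +41 mm in the organiser. Value along the organiser's +y, m: 0 in its starting notch (bay 52 to 68 mm wide), 0.045 in the next (the one to use, bay 45 mm wider), 0.090 last. About 2 N slides it when freed; stays put. Play 1 mm each way. Let go within 2 mm of a notch and the tooth springs in; else nudge it along, tab free, until it clicks.
- latch (a joint): How far the spring tab is pressed, m: 0 out, 0.010 fully in. Above 0.004 the divider is free; below 0.003 in a notch it is locked. The spring pushes back with about 3 N at first and 7 N fully in: squeeze with about 20 N and keep squeezing while sliding.
- grip (a point): Grip point on the divider, moves with it, 84 mm above the table; axes as the organiser's. Post 26 mm wide (y) with a grey spring tab, same width, in front (-x); both 64 to 100 mm high. Post's back face 15 mm to +x, fixed to the divider; tab's front face 19 mm to -x out, 9 mm pressed. Squeeze both with fingers closing along x (34 mm wide, 24 squeezed), centred about 3 mm to +x of this point.
- pot_center (a point): Centre of the steel pin pot, half-way up its 90 mm (45 mm above the table when it stands); z up. Round body 80 mm across and 38 mm high, with an upright cylindrical knob 22 mm across on its axis from 38 to 90 mm above the table, to hold it by. 0.35 to 0.7 kg, felt sole, glides easily (friction about 0.3); held high and moved fast it may tip.
- spool_wide: Standing thread spool, 48 mm across, 42 mm high; origin: centre of its underside. Leave alone.
- spool_dark: Standing thread spool, 34 mm across, 45 mm high; origin: centre of its underside. Leave alone.
- spool_corner: Standing thread spool, 30 mm across, 40 mm high, near the organiser's front corner at its -y end; origin: centre of its underside. Leave alone.
- spool_stored: Thread spool 32 mm across, 42 mm high, standing in the organiser beyond the divider (+y side); origin: centre of its underside. Leave alone.
Not all that is in view belongs to the job. Several things look just like the part that bears divider: the one meant starts farthest from the robot's base. There is more than one size of the part that bears pot_center; the job needs the smaller.

How it is judged:
By the outcome, as a careful person would: the job done as asked, in the order asked, and still so for the second after the job is handed in, with the robot touching nothing.
It also fails if it takes over 58 s, if anything falls off the work surface, if the arm or the gripper's body presses on something with over 40 N, if the wrist force passes 120 N, or if a joint passes its speed limit or range.

## Robot

A 6-joint arm with a two-finger parallel gripper is mounted at the origin on the work surface. World frame = base frame: x ahead of the robot, y to its left, z up, the work surface at z = 0. Lengths are in mm, angles in degrees, forces in N, time in s.
With the tool pointing down it reaches from about 350 to 875 mm from the base axis. Payload 4.2 kg.
Tool frame: the origin (TCP) lies at the very end of the fingers, on their centre line; the grasp point (between the pads) lies 19 mm behind it; z points along the fingers, y is the line along which they close (so a half turn about z gives the same grasp; the last joint's range is limited). The gripper opens to 87 mm and grips with 3 to 60 N. Pads are 19 mm wide; open, the fingers measure 117 mm over their backs; the gripper's body (75 mm by 190 mm) begins 51 mm behind the grasp point.
Start: joints at [-55.829, 22.042, 0.453, 0, -68.411, -14.817], TCP at [207.147, -589.652, 195.55] pointing down, gripper open.
Joint ranges: [-179.83, 179.83], [-69.29, 118.12], [-61.27, 80.66], [-181.25, 117.63], [-171.15, -9.14], [-177.46, 177.46]. Speed limits (degrees/s): [159.86, 159.86, 180, 180, 180, 180].

## Interface

Orientations are given as [roll, pitch, yaw] about the fixed x, y, z axes, in that order (R = Rz(yaw) Ry(pitch) Rx(roll)).
In Python, from station import env, cams gives the robot as it stands. The module is installed in compiled form; this text tells all that it offers.
- The arm moves only by the tool drive_tool, never from a script. Its argument "moves" is a list of rows, each an object of numbers: "gripper": the gripper command: -1 is fully open, 1 is shut, values between are in proportion; "dx", "dy", "dz": the shift along the world's x, y, z each as a share of 100 mm, from -1 to 1; "ax", "ay", "az": the turn, a rotation vector about the world's x, y, z each as a share of 120 degrees, from -1 to 1. A call has exactly 8 rows; each row is the pose to reach, as a shift and turn from the pose commanded when the call began; what a row does not reach only later rows make up. A row lasts 1/8 s, in which the tool goes at most 62.5 mm and 10.7 degrees, less where a joint would pass 70% of its speed; a pose out of reach is approached as far as the arm can. A call with a number of a shift or a turn outside -1 to 1 is refused whole. A call with a gripper value outside its range is refused whole. The fingers move at their own pace and stop on an object; the grip force is fixed at half the most. Time passes only in rows, so rows that repeat a pose let the fingers close, or fill a call up. It gives the time, the measured TCP pose, the force, the opening and the grip force at its end, in the units of the state.
- env.observe(): the state, without advancing time (a new reading comes with each control period).
- cams.capture(name): name is "side" or "top"; returns the picture (400x640x3 uint8, red, green, blue); there is no depth.
- cams.calibration(name): a dict with "mtx" (3x3 intrinsics, pixels), "k1" (the pictures are not rectified: a ray, as slopes to the right and down, at radius r is drawn at 1 + k1 r^2 times it, then the intrinsics apply), "xyz" and "attitude" of the camera in the world. Camera axes: x right, y down, z forward; pixel columns grow to the right and rows downward; lengths in mm; the calibration is good to about 2 mm. A picture is of the moment at which its call begins. calibration takes no time and is no camera call.
- env.job_done(): hands the job in; it is judged then, once.
The state is a dict: "clock": time; "joints": joint angles; "qvel": joint speeds; "effort": joint torques, N m; "tool_pos": TCP position; "tcp_rot": TCP orientation; "contact_force": force on the tool from outside, world axes, zero at the start; "torque": the same for the moment, N m; "width": finger opening in mm; "finger_force": force on a finger pad.
Only numpy, scipy, OpenCV 4.12 (cv2) and the standard library are available. Lean on these libraries where they do the work, as an engineer would, in place of code of your own. Each camera call takes 0.05 s, during which the arm holds its last target. There are 200 camera calls.

## Working session

There is one attempt and no reset: what is moved stays moved. The work goes in short steps, Python scripts to look and compute and a tool call to move; the robot and the scene stay as the last step left them, time stands still between calls to the robot, and variables do not carry over. Pictures are saved under pics/ and viewed, at most 10 in all, crops included, and the job is handed in when it is done.

Besides the shell and the picture viewer there is one more tool, called after ">>>" in YAML: its name, and indented under it one key for each argument. drive_tool: Moves the arm, as the interface text tells. Its arguments: {"type":"object","properties":{"moves":{"type":"array"}},"required":["moves"]}

```bash
mkdir -p pics
cat > h.py <<'E'
import numpy as np, cv2
from scipy.spatial.transform import Rotation as R
from station import env, cams
def cal(n):
    c=cams.calibration(n); a=np.array(c["attitude"],float)
    M=a if a.shape==(3,3) else R.from_euler('xyz',a,degrees=True).as_matrix()
    return np.array(c["mtx"]),c["k1"],np.array(c["xyz"]),M
def ray(n,u,v):
    K,k,p,M=cal(n); x=(u-K[0,2])/K[0,0]; y=(v-K[1,2])/K[1,1]
    rd=np.hypot(x,y); r=rd
    for _ in range(30): r=rd/(1+k*r*r)
    s=r/rd if rd>0 else 1
    d=M@np.array([x*s,y*s,1.]); return p,d
def at(n,u,v,z):
    p,d=ray(n,u,v); return p+d*(z-p[2])/d[2]
def proj(n,P):
    K,k,p,M=cal(n); q=M.T@(np.array(P,float)-p); x,y=q[:2]/q[2]; f=1+k*(x*x+y*y)
    return np.array([K[0,0]*x*f+K[0,2],K[1,1]*y*f+K[1,2]])
def shot(n,f):
    im=cams.capture(n)[:,:,::-1].copy(); cv2.imwrite(f"pics/{f}.png",im); return im
E
python3 - <<'E'
from h import *
for n in("top","side"):
    shot(n,n+"0"); print(cams.calibration(n))
print(env.observe())
E
```

```text
{'mtx': array([[469.52590092,   0.        , 317.23206067],
       [  0.        , 469.52590092, 197.40542189],
       [  0.        ,   0.        ,   1.        ]]), 'k1': -0.07028158554361415, 'xyz': array([ 440.12824477, -106.4302467 , 1170.68137553]), 'attitude': array([-174.38296939,    0.47092734,  -91.08092323])}
{'mtx': array([[418.43418909,   0.        , 318.8240458 ],
       [  0.        , 418.43418909, 202.82565661],
       [  0.        ,   0.        ,   1.        ]]), 'k1': -0.05970129037426396, 'xyz': array([416.52409916, 455.68971477, 699.0024937 ]), 'attitude': array([-137.75557734,    0.4855254 , -167.56146687])}
{'clock': 0.1, 'joints': array([-5.58281259e+01,  2.20840413e+01,  3.88283962e-01, -2.53866364e-02,
       -6.84103730e+01, -1.48181680e+01]), 'qvel': array([-0.01472497, -0.06256947,  0.16761501, -0.04011382,  0.03428348,
       -0.03809945]), 'effort': array([-1.26295712e-03, -3.91689062e+01,  1.87936521e+01,  4.23183829e+00,
        1.35076343e-02, -6.87523493e-05]), 'tool_pos': array([ 206.96375414, -589.12009117,  194.59784979]), 'tcp_rot': array([ 1.79891365e+02, -4.33980398e-03, -1.60655653e+02]), 'contact_force': array([0.03693712, 1.4785066 , 1.48072279]), 'torque': array([-0.00029377, -0.03197896, -0.01350044]), 'finger_force': 0.0, 'width': 86.41967908761457}
```

View pics/top0.png

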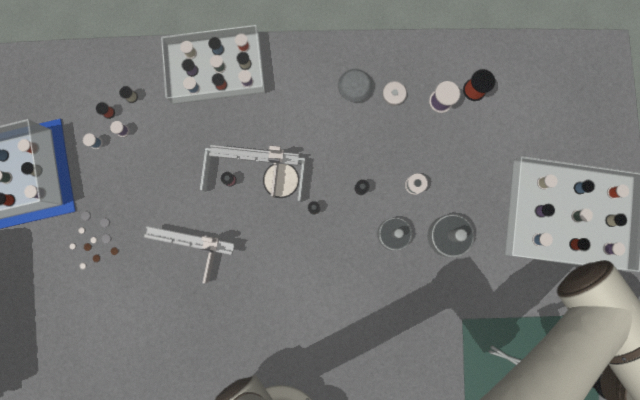

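View pics/side0.png

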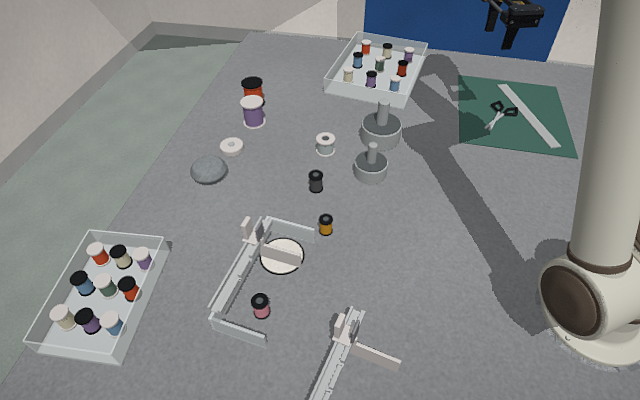

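Top view: the organisers are at (253,172), with end walls and the mark, and (190,242), a stray rail nearer the base. I choose the far one, with its divider post at (275,153). The pots are at (395,233), smaller, and (453,235), larger. The spools are corner (314,208), dark (362,187), wide (417,183) and stored (228,179). Next is a close crop.

Run:
```python
from h import *
t=cv2.imread("pics/top0.png");s=cv2.imread("pics/side0.png")
a=cv2.resize(t[130:265,190:490],None,fx=2.66,fy=2.66,interpolation=cv2.INTER_CUBIC)[:,:800]
cv2.imwrite("pics/c1.png",a)
b=cv2.resize(s[90:350,200:430],None,fx=2.3,fy=2.3,interpolation=cv2.INTER_CUBIC)
cv2.imwrite("pics/c2.png",b);print(a.shape,b.shape)
```

```text
(359, 798, 3) (598, 529, 3)
```

View pics/c1.png

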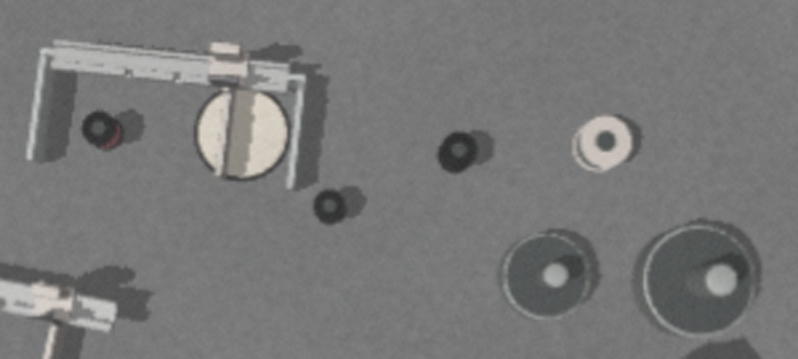

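View pics/c2.png

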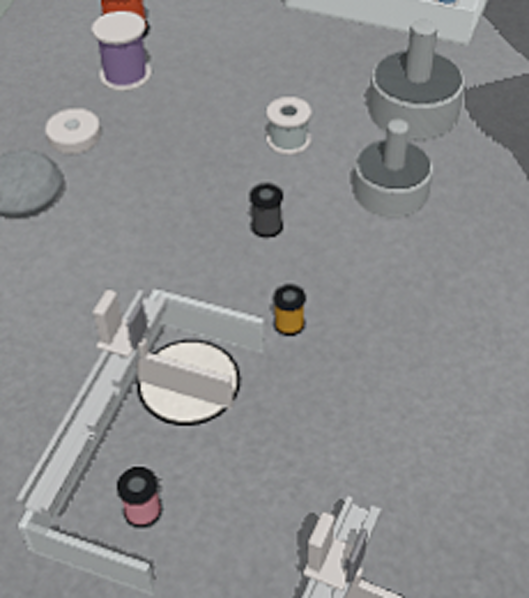

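The crops confirm the choice. The organiser's end walls have their front tops at crop (291,187) and (30,158), with the mark at (242,134). The white post and grey tab are at (226,50)/(228,68), and the small pot's knob is at (555,275).

Run:
```python
from h import *
c=lambda x,y:(190+x/2.66-.3,130+y/2.66-.3)
d=lambda x,y:(200+x/2.3-.3,90+y/2.3-.3)
T=lambda n,x,y,z:print(n,at("top",*c(x,y),z).round(1))
S=lambda n,x,y,z:print(n,'side',at("side",*d(x,y),z).round(1))
t=cv2.imread("pics/top0.png")
wn=at("top",*c(291,187),44)[:2]; wp=at("top",*c(30,158),44)[:2]
wnb=at("top",*c(302,77),44)[:2]
e=wp-wn; print("front span",np.linalg.norm(e),"yaw of +y",np.degrees(np.arctan2(-e[0],e[1])), "sidewall yaw",np.degrees(np.arctan2(*(wnb-wn)[::-1])),np.linalg.norm(wnb-wn))
m=at("top",*c(242,134),0); print("mark",m); S("mark",189,382,0)
ya=np.radians(np.degrees(np.arctan2(-e[0],e[1]))); X=np.array([np.cos(ya),np.sin(ya)]);Y=np.array([-np.sin(ya),np.cos(ya)])
o=(wn+wp)/2+51*X; print("org from walls",o,"org from mark",m[:2]+67*Y)
T("post/tab top",226,58,100); T("posttop",225,46,100);T("tabtop",228,66,100)
S("posttop",110,293,100);S("tabtop",137,293,100)
T("divider front top",222,175,43);S("divider front top",232,384,43)
T("pot rim",547,275,38);T("knob",555,274,90);S("knob",398,127,90);S("rim",394,168,38)
T("big rim",699,280,38)
for n,x,y,h in(("wide",606,141,42),("dark",458,151,45),("corner",330,206,40),("stored",100,128,42)):T(n,x,y,h)
for n,x,y,h in(("wide",289,111,42),("dark",266,195,45),("corner",290,297,40),("stored",138,485,42)):S(n,x,y,h)
```

```text
front span 240.4080186306614 yaw of +y -7.474923634939621 sidewall yaw -6.544463089990168 101.4919021830045
mark [601.07117925  -7.79665419   0.        ]
mark side [601.1  -5.7   0. ]
org from walls [611.87510568  57.11760359] org from mark [609.78736059  58.63397266]
post/tab top [654.4  -3.  100. ]
posttop [665.1  -2.2 100. ]
tabtop [647.3  -4.6 100. ]
posttop side [662.1 -11.1 100. ]
tabtop side [640.4 -15.8 100. ]
divider front top [557.9   7.2  43. ]
divider front top side [554.4  17.2  43. ]
pot rim [ 461.7 -285.7   38. ]
knob [ 461.4 -284.4   90. ]
knob side [ 459.9 -280.4   90. ]
rim side [ 459.2 -278.3   38. ]
big rim [ 454.1 -424.    38. ]
wide [ 582.3 -343.3   42. ]
dark [ 575.4 -207.6   45. ]
corner [528.  -90.4  40. ]
stored [603.5 118.9  42. ]
wide side [ 581.4 -340.7   42. ]
dark side [ 576.1 -205.7   45. ]
corner side [527.3 -87.1  40. ]
stored side [602.2 122.6  42. ]
```

>>> drive_tool:
  moves:
    - {"gripper": -1, "dx": 0.1, "dy": 0.12, "dz": 0, "ax": 0, "ay": 0, "az": 0.03}
    - {"gripper": -1, "dx": 0.2, "dy": 0.25, "dz": 0, "ax": 0, "ay": 0, "az": 0.07}
    - {"gripper": -1, "dx": 0.3, "dy": 0.38, "dz": 0, "ax": 0, "ay": 0, "az": 0.11}
    - {"gripper": -1, "dx": 0.4, "dy": 0.5, "dz": 0, "ax": 0, "ay": 0, "az": 0.15}
    - {"gripper": -1, "dx": 0.5, "dy": 0.63, "dz": 0, "ax": 0, "ay": 0, "az": 0.19}
    - {"gripper": -1, "dx": 0.6, "dy": 0.75, "dz": 0, "ax": 0, "ay": 0, "az": 0.23}
    - {"gripper": -1, "dx": 0.7, "dy": 0.88, "dz": 0, "ax": 0, "ay": 0, "az": 0.27}
    - {"gripper": -1, "dx": 0.8, "dy": 1, "dz": 0, "ax": 0, "ay": 0, "az": 0.3}

```text
clock: 1.1
tool_pos: [287.4, -488.9, 195.1]
tcp_rot: [180.0, 0.0, -124.5]
contact_force: [-0.7, 0.2, -0.4]
width: 87.1
finger_force: 0.0
```

>>> drive_tool:
  moves:
    - {"gripper": -1, "dx": 0.1, "dy": 0.12, "dz": 0, "ax": 0, "ay": 0, "az": 0.03}
    - {"gripper": -1, "dx": 0.2, "dy": 0.25, "dz": 0, "ax": 0, "ay": 0, "az": 0.06}
    - {"gripper": -1, "dx": 0.3, "dy": 0.38, "dz": 0, "ax": 0, "ay": 0, "az": 0.09}
    - {"gripper": -1, "dx": 0.4, "dy": 0.5, "dz": 0, "ax": 0, "ay": 0, "az": 0.12}
    - {"gripper": -1, "dx": 0.5, "dy": 0.63, "dz": 0, "ax": 0, "ay": 0, "az": 0.15}
    - {"gripper": -1, "dx": 0.6, "dy": 0.75, "dz": 0, "ax": 0, "ay": 0, "az": 0.18}
    - {"gripper": -1, "dx": 0.7, "dy": 0.88, "dz": 0, "ax": 0, "ay": 0, "az": 0.21}
    - {"gripper": -1, "dx": 0.8, "dy": 1, "dz": 0, "ax": 0, "ay": 0, "az": 0.23}

```text
clock: 2.1
tool_pos: [367.8, -388.8, 195.6]
tcp_rot: [-180.0, 0.0, -96.9]
contact_force: [0.4, -0.2, -0.7]
width: 86.8
finger_force: 0.0
```

>>> drive_tool:
  moves:
    - {"gripper": -1, "dx": 0.1, "dy": 0.12, "dz": 0, "ax": 0, "ay": 0, "az": 0}
    - {"gripper": -1, "dx": 0.2, "dy": 0.25, "dz": 0, "ax": 0, "ay": 0, "az": 0}
    - {"gripper": -1, "dx": 0.3, "dy": 0.38, "dz": 0, "ax": 0, "ay": 0, "az": 0}
    - {"gripper": -1, "dx": 0.4, "dy": 0.5, "dz": 0, "ax": 0, "ay": 0, "az": 0}
    - {"gripper": -1, "dx": 0.5, "dy": 0.63, "dz": 0, "ax": 0, "ay": 0, "az": 0}
    - {"gripper": -1, "dx": 0.6, "dy": 0.75, "dz": 0, "ax": 0, "ay": 0, "az": 0}
    - {"gripper": -1, "dx": 0.7, "dy": 0.88, "dz": 0, "ax": 0, "ay": 0, "az": 0}
    - {"gripper": -1, "dx": 0.8, "dy": 1, "dz": 0, "ax": 0, "ay": 0, "az": 0}

```text
clock: 3.1
tool_pos: [447.8, -288.8, 195.6]
tcp_rot: [180.0, 0.0, -97.0]
contact_force: [0.4, -0.1, 0.4]
width: 87.3
finger_force: 0.0
```

Run:
```python
from h import *
t=cv2.imread("pics/top0.png");s=cv2.imread("pics/side0.png")
a=cv2.resize(t[135:185,255:315],None,fx=8,fy=8,interpolation=cv2.INTER_NEAREST)
b=cv2.resize(s[205:255,230:270],None,fx=8,fy=8,interpolation=cv2.INTER_NEAREST)
cv2.imwrite("pics/c3.png",np.hstack([cv2.convertScaleAbs(x,alpha=1.1) for x in(a,b)]))
```

```text
(no output)
```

View pics/c3.png

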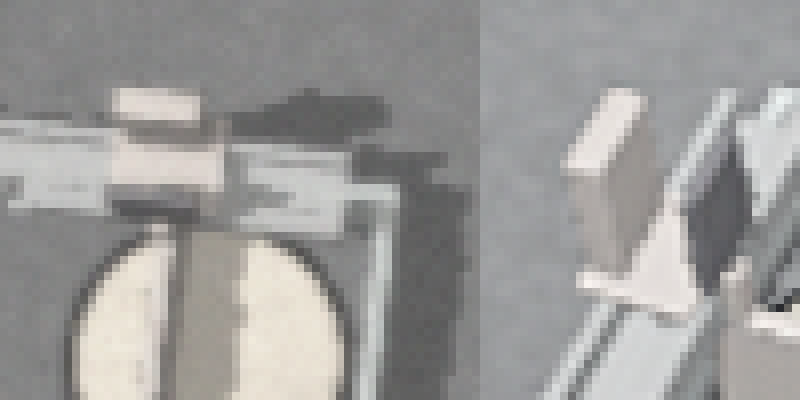

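The left part shows the post top at u 269–280, v 146–150, and the tab top with its front edge at about v 160. The right part shows the post's upper face and the tab strip from crop (685,195) to (735,90).

Run:
```python
from h import *
a=at("top",274-.5,146-.5,100);b=at("top",274.,160-.5,100);b2=at("top",274.,162-.5,100)
X=np.array([.9925,-.122,0])
for q in(b,b2): print(a,q,(a-q)@X)
print("grip from post",a-15*X,"centre",a-12*X)
d=lambda x,y:at("side",230+(x-480)/8-.5,205+y/8-.5,100)
for n,x,y in(("post nr-corner back",568,165),("front+y",605,165),("back -y",610,88),("post front -y",648,92),("tab +y front",687,197),("tab -y",735,90)):print(n,d(x,y).round(1))
```

```text
[ 6.68657165e+02 -3.78229802e-01  1.00000000e+02] [635.67047899  -1.25750905 100.        ] 32.632013433080026
[ 6.68657165e+02 -3.78229802e-01  1.00000000e+02] [630.98076806  -1.21610901 100.        ] 37.29160233705744
grip from post [653.76966463   1.4517702  100.        ] centre [656.74716463   1.0857702  100.        ]
post nr-corner back [668.6  10.2 100. ]
front+y [660.1   8.4 100. ]
back -y [666.7 -14.2 100. ]
post front -y [657.5 -14.9 100. ]
tab +y front [638.5  13.4 100. ]
tab -y [637.6 -19.8 100. ]
```

>>> drive_tool:
  moves:
    - {"gripper": -1, "dx": 0.09, "dy": 0.12, "dz": 0, "ax": 0, "ay": 0, "az": 0}
    - {"gripper": -1, "dx": 0.18, "dy": 0.25, "dz": 0, "ax": 0, "ay": 0, "az": 0}
    - {"gripper": -1, "dx": 0.27, "dy": 0.38, "dz": 0, "ax": 0, "ay": 0, "az": 0}
    - {"gripper": -1, "dx": 0.36, "dy": 0.5, "dz": 0, "ax": 0, "ay": 0, "az": 0}
    - {"gripper": -1, "dx": 0.45, "dy": 0.63, "dz": 0, "ax": 0, "ay": 0, "az": 0}
    - {"gripper": -1, "dx": 0.54, "dy": 0.75, "dz": 0, "ax": 0, "ay": 0, "az": 0}
    - {"gripper": -1, "dx": 0.63, "dy": 0.88, "dz": 0, "ax": 0, "ay": 0, "az": 0}
    - {"gripper": -1, "dx": 0.72, "dy": 1, "dz": 0, "ax": 0, "ay": 0, "az": 0}

```text
clock: 4.1
tool_pos: [519.7, -188.8, 195.5]
tcp_rot: [180.0, -0.0, -97.0]
contact_force: [0.1, -0.5, 0.7]
width: 87.0
finger_force: 0.0
```

>>> drive_tool:
  moves:
    - {"gripper": -1, "dx": 0.09, "dy": 0.12, "dz": 0, "ax": 0, "ay": 0, "az": 0}
    - {"gripper": -1, "dx": 0.18, "dy": 0.25, "dz": 0, "ax": 0, "ay": 0, "az": 0}
    - {"gripper": -1, "dx": 0.27, "dy": 0.38, "dz": 0, "ax": 0, "ay": 0, "az": 0}
    - {"gripper": -1, "dx": 0.36, "dy": 0.5, "dz": 0, "ax": 0, "ay": 0, "az": 0}
    - {"gripper": -1, "dx": 0.45, "dy": 0.63, "dz": 0, "ax": 0, "ay": 0, "az": 0}
    - {"gripper": -1, "dx": 0.54, "dy": 0.75, "dz": 0, "ax": 0, "ay": 0, "az": 0}
    - {"gripper": -1, "dx": 0.63, "dy": 0.88, "dz": 0, "ax": 0, "ay": 0, "az": 0}
    - {"gripper": -1, "dx": 0.72, "dy": 1, "dz": 0, "ax": 0, "ay": 0, "az": 0}

```text
clock: 5.1
tool_pos: [591.8, -88.8, 195.5]
tcp_rot: [-180.0, 0.0, -97.0]
contact_force: [1.0, 0.3, -0.0]
width: 87.0
finger_force: 0.0
```

>>> drive_tool:
  moves:
    - {"gripper": -1, "dx": 0.15, "dy": 0.2, "dz": 0, "ax": 0, "ay": 0, "az": 0}
    - {"gripper": -1, "dx": 0.3, "dy": 0.4, "dz": -0.1, "ax": 0, "ay": 0, "az": 0}
    - {"gripper": -1, "dx": 0.45, "dy": 0.6, "dz": -0.2, "ax": 0, "ay": 0, "az": 0}
    - {"gripper": -1, "dx": 0.55, "dy": 0.75, "dz": -0.3, "ax": 0, "ay": 0, "az": 0}
    - {"gripper": -1, "dx": 0.64, "dy": 0.88, "dz": -0.4, "ax": 0, "ay": 0, "az": 0}
    - {"gripper": -1, "dx": 0.64, "dy": 0.88, "dz": -0.5, "ax": 0, "ay": 0, "az": 0}
    - {"gripper": -1, "dx": 0.64, "dy": 0.88, "dz": -0.6, "ax": 0, "ay": 0, "az": 0}
    - {"gripper": -1, "dx": 0.64, "dy": 0.88, "dz": -0.7, "ax": 0, "ay": 0, "az": 0}

```text
clock: 6.1
tool_pos: [654.8, -2.3, 125.1]
tcp_rot: [180.0, -0.0, -97.1]
contact_force: [-0.2, 0.1, 0.3]
width: 86.9
finger_force: 0.0
```

Run:
```python
from h import *
t=shot("top","t1");s=shot("side","s1")
a=cv2.resize(t[110:235,190:330],(560,500),interpolation=cv2.INTER_CUBIC)
b=cv2.resize(s[150:275,205:265],(240,500),interpolation=cv2.INTER_CUBIC)
cv2.imwrite("pics/c4.png",np.hstack([a,b])); print(env.observe()["tool_pos"])
```

```text
[653.98783602  -2.28929155 124.14588177]
```

View pics/c4.png

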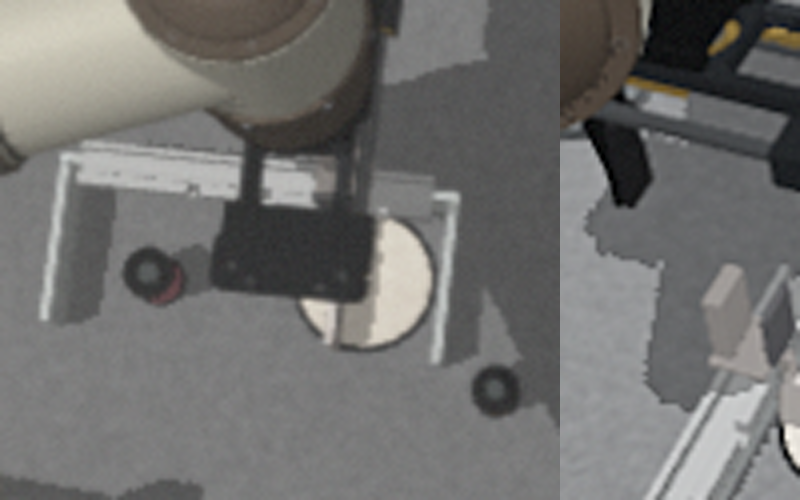

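The side crop shows the +x finger tip at (630,205), clear of the post (725,270) and tab (775,300), which lie in line below. Descending.

>>> drive_tool:
  moves:
    - {"gripper": -1, "dx": 0.01, "dy": 0.01, "dz": -0.1, "ax": 0, "ay": 0, "az": 0}
    - {"gripper": -1, "dx": 0.01, "dy": 0.01, "dz": -0.2, "ax": 0, "ay": 0, "az": 0}
    - {"gripper": -1, "dx": 0.01, "dy": 0.01, "dz": -0.3, "ax": 0, "ay": 0, "az": 0}
    - {"gripper": -1, "dx": 0.01, "dy": 0.01, "dz": -0.4, "ax": 0, "ay": 0, "az": 0}
    - {"gripper": -1, "dx": 0.01, "dy": 0.01, "dz": -0.5, "ax": 0, "ay": 0, "az": 0}
    - {"gripper": -1, "dx": 0.01, "dy": 0.01, "dz": -0.59, "ax": 0, "ay": 0, "az": 0}
    - {"gripper": -0.2, "dx": 0.01, "dy": 0.01, "dz": -0.59, "ax": 0, "ay": 0, "az": 0}
    - {"gripper": -0.1, "dx": 0.01, "dy": 0.01, "dz": -0.59, "ax": 0, "ay": 0, "az": 0}

```text
clock: 7.2
tool_pos: [656.5, -0.6, 66.8]
tcp_rot: [-180.0, 0.0, -97.0]
contact_force: [-1.4, -0.2, 0.4]
width: 74.3
finger_force: 0.0
```

Run:
```python
from h import *
s=shot("side","s2"); cv2.imwrite("pics/c5.png",cv2.resize(s[150:290,200:320],(514,600),interpolation=cv2.INTER_CUBIC))
o=env.observe();print(o["tool_pos"],o["contact_force"],o["width"])
```

```text
[ 6.56555909e+02 -5.78186992e-01  6.70359398e+01] [ 0.03579273 -0.01913896 -0.80312304] 70.64988266673454
```

View pics/c5.png

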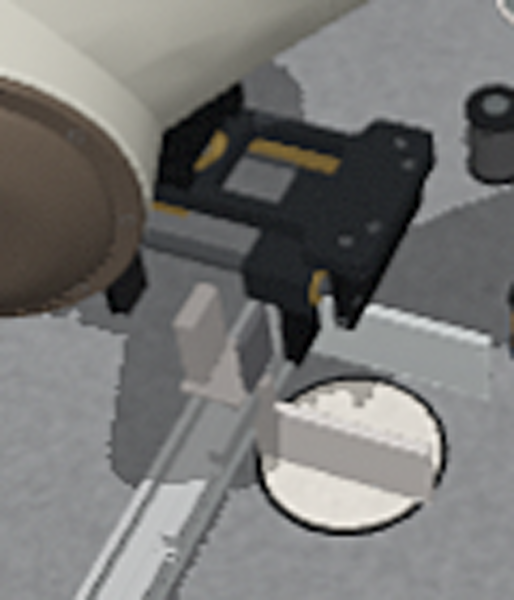

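Run:
```python
from h import *
f=600/140
X=np.array([.9925,-.122,0]);Y=np.array([.122,.9925,0])
c=np.array([656.5,-.6,67.])
P=lambda n,p:print(n,p.round(0),((proj("side",p)-[200,150])*f).round(0))
for s in(-1,1):
  for w in(-9.5,9.5):
    for g in(35,50):P("tip",c+s*g*X+w*Y)
g=np.array([653.5,-.6,0])
for w in(-13,13):
  for x in(15,-19):
    for z in(64,100):P("post",g+x*X+w*Y+[0,0,z])
```

```text
tip [621.  -6.  67.] [298. 359.]
tip [606.  -4.  67.] [329. 368.]
tip [623.  13.  67.] [280. 391.]
tip [608.  15.  67.] [312. 400.]
tip [690. -14.  67.] [158. 319.]
tip [705. -16.  67.] [129. 311.]
tip [692.   5.  67.] [139. 350.]
tip [707.   3.  67.] [109. 342.]
post [667. -15.  64.] [208. 330.]
post [667. -15. 100.] [197. 279.]
post [633. -11.  64.] [276. 349.]
post [633. -11. 100.] [267. 298.]
post [670.  10.  64.] [182. 373.]
post [670.  10. 100.] [170. 322.]
post [636.  15.  64.] [251. 393.]
post [636.  15. 100.] [242. 342.]
```

Run:
```python
from h import *
X=np.array([.9925,-.122,0]);Y=np.array([.122,.9925,0])
for f,c,hw in(("s1",[654.3,-2.3,124.5],43.5),("s2",[656.5,-.6,67.],36)):
  c=np.array(c);im=cv2.imread(f"pics/{f}.png").max(2)
  for s,n in((1,"+x"),(-1,"-x")):
    q=[proj("side",c+s*g*X+w*Y).round(0) for g in(hw,hw+15) for w in(-9.5,9.5)]
    print(f,n,[list(map(int,a)) for a in q])
    u=int(np.mean([a[0] for a in q]));v=int(np.mean([a[1] for a in q]))
    print(f"cols {u-10}.., rows {v-14}..");print('\n'.join(''.join('#' if p<35 else('+' if p<70 else '.') for p in r) for r in im[v-14:v+10,u-10:u+12]))
```

```text
s1 +x [[229, 203], [225, 211], [222, 201], [217, 209]]
cols 213.., rows 192..
...+##########+.......
....##########+.......
....###########.......
....+#########+.......
.....########+........
.....########.........
.....#######+.........
.....+#####+..........
.....+#####...........
......+++#+...........
......................
......................
......................
......................
......................
......................
......................
......................
......................
......................
......................
......................
......................
......................
s1 -x [[272, 215], [268, 223], [280, 217], [276, 225]]
cols 264.., rows 206..
...+#########.........
...+########+.........
...+########..........
...+#######+..........
....######+...........
....######............
....#####+............
....+####.............
.....+##+.............
......+#..............
......................
......................
......................
......................
......................
......................
......................
.
[... 719 characters left out ...]
.
......................
......................
......................
s2 -x [[270, 234], [266, 241], [277, 236], [273, 244]]
cols 261.., rows 224..
.....########+....++##
.....########+....++##
.....#########......#+
.+...########.........
.....########.........
.....#######..........
.....+#####+..........
.....+#####...........
.....+####+...........
.....+####............
.......+#+............
........+.............
......................
......................
...............++##+++
............+#++......
..........+#+.........
........+#+...........
.......++.............
.....+#+..............
......................
......................
......................
......................
```

>>> drive_tool:
  moves:
    - {"gripper": 0, "dx": 0, "dy": 0, "dz": -0.02, "ax": 0, "ay": 0, "az": 0}
    - {"gripper": 0.1, "dx": 0, "dy": 0, "dz": -0.02, "ax": 0, "ay": 0, "az": 0}
    - {"gripper": 0.2, "dx": 0, "dy": 0, "dz": -0.02, "ax": 0, "ay": 0, "az": 0}
    - {"gripper": 0.3, "dx": 0, "dy": 0, "dz": -0.02, "ax": 0, "ay": 0, "az": 0}
    - {"gripper": 0.5, "dx": 0, "dy": 0, "dz": -0.02, "ax": 0, "ay": 0, "az": 0}
    - {"gripper": 0.8, "dx": 0, "dy": 0, "dz": -0.02, "ax": 0, "ay": 0, "az": 0}
    - {"gripper": 0.8, "dx": 0, "dy": 0, "dz": -0.02, "ax": 0, "ay": 0, "az": 0}
    - {"gripper": 0.8, "dx": 0, "dy": 0, "dz": -0.02, "ax": 0, "ay": 0, "az": 0}

```text
clock: 8.25
tool_pos: [659.1, -0.6, 64.3]
tcp_rot: [-179.7, 0.1, -97.0]
contact_force: [5.1, -2.1, -5.6]
width: 22.3
finger_force: 29.9
```

>>> drive_tool:
  moves:
    - {"gripper": 0.8, "dx": 0.02, "dy": 0, "dz": -0.02, "ax": 0, "ay": 0, "az": 0}
    - {"gripper": 0.8, "dx": 0.03, "dy": 0.08, "dz": -0.02, "ax": 0, "ay": 0, "az": 0}
    - {"gripper": 0.8, "dx": 0.04, "dy": 0.16, "dz": -0.02, "ax": 0, "ay": 0, "az": 0}
    - {"gripper": 0.8, "dx": 0.05, "dy": 0.24, "dz": -0.02, "ax": 0, "ay": 0, "az": 0}
    - {"gripper": 0.8, "dx": 0.06, "dy": 0.32, "dz": -0.02, "ax": 0, "ay": 0, "az": 0}
    - {"gripper": 0.8, "dx": 0.07, "dy": 0.4, "dz": -0.02, "ax": 0, "ay": 0, "az": 0}
    - {"gripper": 0.8, "dx": 0.075, "dy": 0.45, "dz": -0.02, "ax": 0, "ay": 0, "az": 0}
    - {"gripper": 0.8, "dx": 0.075, "dy": 0.45, "dz": -0.02, "ax": 0, "ay": 0, "az": 0}

```text
clock: 9.25
tool_pos: [665.1, 45.4, 64.1]
tcp_rot: [-179.8, 0.1, -97.0]
contact_force: [0.2, 1.2, 5.6]
width: 22.1
finger_force: 29.9
```

Run:
```python
from h import *
t=shot("top","t3");s=shot("side","s3")
cv2.imwrite("pics/c6.png",np.hstack([cv2.resize(t[110:260,190:340],(400,400),interpolation=cv2.INTER_CUBIC),cv2.resize(s[190:340,190:340],(400,400),interpolation=cv2.INTER_CUBIC)]))
o=env.observe();print(o["tool_pos"],o["contact_force"],o["width"],o["finger_force"])
```

```text
[665.1020495   45.41753778  64.13879169] [-0.031037    0.86099051  4.85628935] 22.21421408919026 29.931945204734802
```

View pics/c6.png

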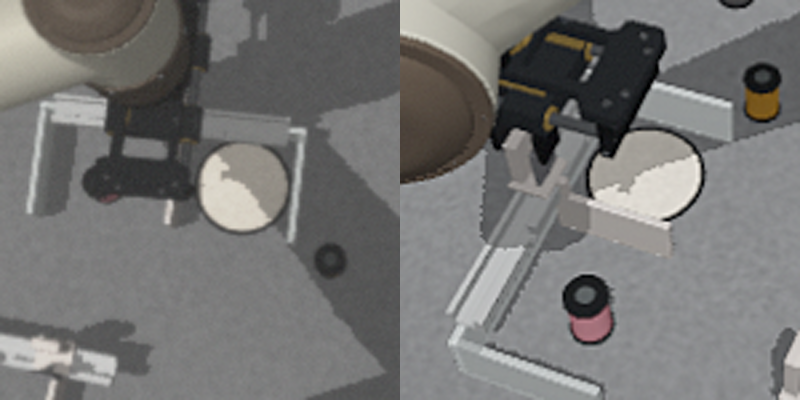

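The divider came along: its plate is at side crop (625,225), clear of the mark. I'll ease back 0.5 mm and open slowly to about the tab's free width, to test that it sprang out.

>>> drive_tool:
  moves:
    - {"gripper": 0.8, "dx": 0, "dy": -0.005, "dz": 0, "ax": 0, "ay": 0, "az": 0}
    - {"gripper": 0.4, "dx": 0, "dy": -0.005, "dz": 0, "ax": 0, "ay": 0, "az": 0}
    - {"gripper": 0.35, "dx": 0, "dy": -0.005, "dz": 0, "ax": 0, "ay": 0, "az": 0}
    - {"gripper": 0.3, "dx": 0, "dy": -0.005, "dz": 0, "ax": 0, "ay": 0, "az": 0}
    - {"gripper": 0.3, "dx": 0, "dy": -0.005, "dz": 0, "ax": 0, "ay": 0, "az": 0}
    - {"gripper": 0.3, "dx": 0, "dy": -0.005, "dz": 0, "ax": 0, "ay": 0, "az": 0}
    - {"gripper": 0.3, "dx": 0, "dy": -0.005, "dz": 0, "ax": 0, "ay": 0, "az": 0}
    - {"gripper": 0.3, "dx": 0, "dy": -0.005, "dz": 0, "ax": 0, "ay": 0, "az": 0}

```text
clock: 10.35
tool_pos: [662.8, 43.9, 61.9]
tcp_rot: [179.9, -0.0, -97.1]
contact_force: [-4.6, 1.3, 1.3]
width: 30.2
finger_force: 2.5
```

The gripper shows 30 mm with 2.5 N of spring force, so the tab is out and the divider has locked. Open, rise, and go to the pot, turning the fingers 90° on the way.

>>> drive_tool:
  moves:
    - {"gripper": 0, "dx": 0, "dy": 0, "dz": 0, "ax": 0, "ay": 0, "az": 0}
    - {"gripper": -0.5, "dx": 0, "dy": 0, "dz": 0, "ax": 0, "ay": 0, "az": 0}
    - {"gripper": -1, "dx": 0, "dy": 0, "dz": 0, "ax": 0, "ay": 0, "az": 0}
    - {"gripper": -1, "dx": 0, "dy": 0, "dz": 0.1, "ax": 0, "ay": 0, "az": 0}
    - {"gripper": -1, "dx": 0, "dy": 0, "dz": 0.3, "ax": 0, "ay": 0, "az": 0}
    - {"gripper": -1, "dx": 0, "dy": 0, "dz": 0.5, "ax": 0, "ay": 0, "az": 0}
    - {"gripper": -1, "dx": 0, "dy": 0, "dz": 0.75, "ax": 0, "ay": 0, "az": 0}
    - {"gripper": -1, "dx": 0, "dy": 0, "dz": 1, "ax": 0, "ay": 0, "az": 0}

```text
clock: 11.35
tool_pos: [664.6, 43.7, 164.5]
tcp_rot: [-179.8, 0.0, -97.0]
contact_force: [0.3, 0.4, -0.2]
width: 86.8
finger_force: 0.0
```

>>> drive_tool:
  moves:
    - {"gripper": -1, "dx": -0.07, "dy": -0.1, "dz": 0, "ax": 0, "ay": 0, "az": -0.05}
    - {"gripper": -1, "dx": -0.14, "dy": -0.2, "dz": 0, "ax": 0, "ay": 0, "az": -0.1}
    - {"gripper": -1, "dx": -0.21, "dy": -0.33, "dz": 0, "ax": 0, "ay": 0, "az": -0.15}
    - {"gripper": -1, "dx": -0.28, "dy": -0.46, "dz": 0, "ax": 0, "ay": 0, "az": -0.2}
    - {"gripper": -1, "dx": -0.35, "dy": -0.6, "dz": 0, "ax": 0, "ay": 0, "az": -0.25}
    - {"gripper": -1, "dx": -0.42, "dy": -0.73, "dz": 0, "ax": 0, "ay": 0, "az": -0.3}
    - {"gripper": -1, "dx": -0.5, "dy": -0.87, "dz": 0, "ax": 0, "ay": 0, "az": -0.35}
    - {"gripper": -1, "dx": -0.6, "dy": -1, "dz": 0, "ax": 0, "ay": 0, "az": -0.4}

```text
clock: 12.35
tool_pos: [604.5, -56.8, 163.7]
tcp_rot: [-179.9, 0.1, -145.2]
contact_force: [0.7, 0.6, -1.0]
width: 86.9
finger_force: 0.0
```

Run:
```python
from h import *
s=shot("side","s4")
cv2.imwrite("pics/c7.png",cv2.resize(s[150:350,190:400],(630,600),interpolation=cv2.INTER_CUBIC))
print(env.observe()["tool_pos"],env.observe()["tcp_rot"])
```

```text
[602.98362554 -57.96366329 163.7965597 ] [-1.79937139e+02  6.90468081e-02 -1.45446291e+02]
```

View pics/c7.png

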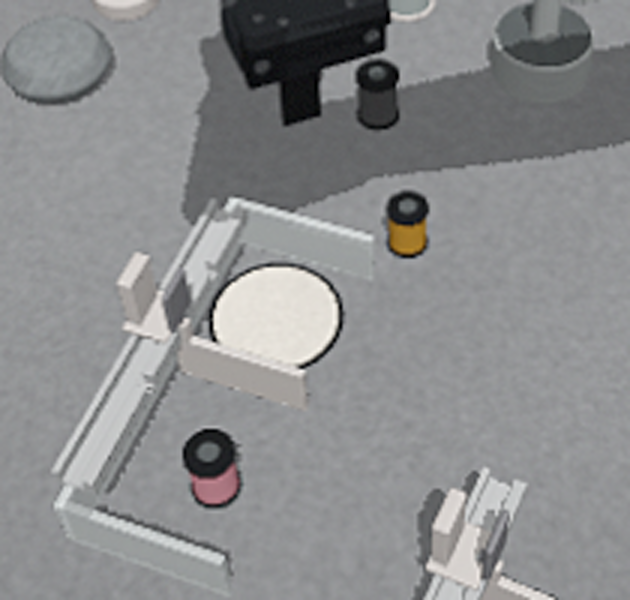

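The mark is clear, the divider's plate is at (245,370), and post and tab sit apart as at the start (tab out). All spools are standing. On to the pot.

>>> drive_tool:
  moves:
    - {"gripper": -1, "dx": -0.08, "dy": -0.12, "dz": 0, "ax": 0, "ay": 0, "az": -0.05}
    - {"gripper": -1, "dx": -0.16, "dy": -0.25, "dz": 0, "ax": 0, "ay": 0, "az": -0.1}
    - {"gripper": -1, "dx": -0.24, "dy": -0.38, "dz": 0, "ax": 0, "ay": 0, "az": -0.15}
    - {"gripper": -1, "dx": -0.32, "dy": -0.5, "dz": 0, "ax": 0, "ay": 0, "az": -0.2}
    - {"gripper": -1, "dx": -0.4, "dy": -0.63, "dz": 0, "ax": 0, "ay": 0, "az": -0.25}
    - {"gripper": -1, "dx": -0.48, "dy": -0.75, "dz": 0, "ax": 0, "ay": 0, "az": -0.3}
    - {"gripper": -1, "dx": -0.56, "dy": -0.88, "dz": 0, "ax": 0, "ay": 0, "az": -0.35}
    - {"gripper": -1, "dx": -0.62, "dy": -1, "dz": 0, "ax": 0, "ay": 0, "az": -0.35}

```text
clock: 13.4
tool_pos: [542.3, -156.7, 163.4]
tcp_rot: [-180.0, 0.1, 173.1]
contact_force: [-0.0, 0.2, 1.0]
width: 86.7
finger_force: 0.0
```

>>> drive_tool:
  moves:
    - {"gripper": -1, "dx": -0.08, "dy": -0.12, "dz": 0, "ax": 0, "ay": 0, "az": 0}
    - {"gripper": -1, "dx": -0.16, "dy": -0.25, "dz": 0, "ax": 0, "ay": 0, "az": 0}
    - {"gripper": -1, "dx": -0.24, "dy": -0.38, "dz": 0, "ax": 0, "ay": 0, "az": 0}
    - {"gripper": -1, "dx": -0.32, "dy": -0.5, "dz": 0, "ax": 0, "ay": 0, "az": 0}
    - {"gripper": -1, "dx": -0.4, "dy": -0.63, "dz": 0, "ax": 0, "ay": 0, "az": 0}
    - {"gripper": -1, "dx": -0.48, "dy": -0.75, "dz": 0, "ax": 0, "ay": 0, "az": 0}
    - {"gripper": -1, "dx": -0.56, "dy": -0.88, "dz": 0, "ax": 0, "ay": 0, "az": 0}
    - {"gripper": -1, "dx": -0.62, "dy": -1, "dz": 0, "ax": 0, "ay": 0, "az": 0}

```text
clock: 14.4
tool_pos: [479.1, -257.0, 162.6]
tcp_rot: [-180.0, 0.0, 172.9]
contact_force: [-0.3, 0.4, -0.3]
width: 87.0
finger_force: 0.0
```

>>> drive_tool:
  moves:
    - {"gripper": -1, "dx": -0.06, "dy": -0.09, "dz": -0.05, "ax": 0, "ay": 0, "az": 0}
    - {"gripper": -1, "dx": -0.12, "dy": -0.18, "dz": -0.1, "ax": 0, "ay": 0, "az": 0}
    - {"gripper": -1, "dx": -0.18, "dy": -0.27, "dz": -0.15, "ax": 0, "ay": 0, "az": 0}
    - {"gripper": -1, "dx": -0.18, "dy": -0.27, "dz": -0.3, "ax": 0, "ay": 0, "az": 0}
    - {"gripper": -1, "dx": -0.18, "dy": -0.27, "dz": -0.5, "ax": 0, "ay": 0, "az": 0}
    - {"gripper": -1, "dx": -0.18, "dy": -0.27, "dz": -0.6, "ax": 0, "ay": 0, "az": 0}
    - {"gripper": -1, "dx": -0.18, "dy": -0.27, "dz": -0.6, "ax": 0, "ay": 0, "az": 0}
    - {"gripper": -1, "dx": -0.18, "dy": -0.27, "dz": -0.6, "ax": 0, "ay": 0, "az": 0}

```text
clock: 15.4
tool_pos: [462.2, -283.3, 103.0]
tcp_rot: [-180.0, 0.1, 173.0]
contact_force: [0.5, 0.1, 0.6]
width: 87.3
finger_force: 0.0
```

Run:
```python
from h import *
f=lambda x,y:at("side",x,y,100)
a=f(190+120/3,150+288/3);b=f(190+138/3,150+254/3);A=f(241,225.6);B=f(230+130/8,205+88/8)
Y=np.array([.122,.9925,0]);print("post moved",(a-A)@Y,(b-B)@Y)
s=shot("side","s5");o=env.observe();print(o["tool_pos"],o["contact_force"])
print(proj("side",[461,-283,90]),proj("side",o["tool_pos"]))
cv2.imwrite("pics/c8.png",cv2.resize(s[100:240,300:440],(560,560),interpolation=cv2.INTER_CUBIC))
```

```text
post moved 48.59161394608609 46.45076815995239
[ 462.29983612 -283.26303804  103.19564297] [0.61183111 0.24830348 0.00187393]
[372.41026408 144.1359143 ] [372.34683725 139.40785364]
```

View pics/c8.png

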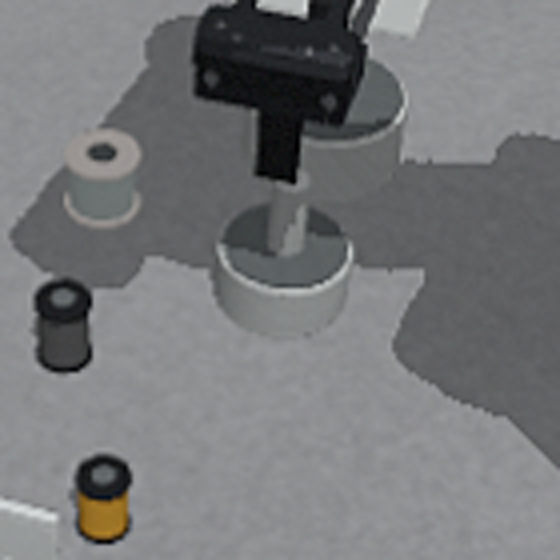

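The open fingers are astride the knob: the near finger is at (278,150) and the knob top at (292,190). The knob lies in line below the tool, so it is safe to go down. First I'll check the divider's travel numerically.

Run:
```python
from h import *
t0=cv2.imread("pics/top0.png");t=shot("top","t5");s0=cv2.imread("pics/side0.png");s=cv2.imread("pics/s5.png")
Y=np.array([.122,.9925,0])
def m(n,A,B,x0,x1,y0,y1,sh,z):
    T=cv2.resize(A[y0:y1,x0:x1],None,fx=4,fy=4,interpolation=cv2.INTER_CUBIC)
    w=10;X0,Y0=x0+sh[0]-w,y0+sh[1]-w
    I=cv2.resize(B[Y0:Y0+y1-y0+2*w,X0:X0+x1-x0+2*w],None,fx=4,fy=4,interpolation=cv2.INTER_CUBIC)
    r=cv2.matchTemplate(I,T,cv2.TM_CCOEFF_NORMED);_,v,_,l=cv2.minMaxLoc(r)
    d=np.array([X0+l[0]/4-x0,Y0+l[1]/4-y0]);c=np.array([(x0+x1)/2,(y0+y1)/2])
    print(n,"px",d,"score",v,"mm along Y",(at(n,*(c+d),z)-at(n,*c,z))@Y)
m("top",t0,t,267,283,143,153,(-20,-1),100)
m("top",t0,t,268,284,143,164,(-20,-1),90)
m("side",s0,s,240,265,213,245,(-11,20),82)
m("top",t0,t,225,232,172,186,(0,0),30)
```

```text
top px [-19.5  -2. ] score 0.9840242862701416 mm along Y 45.72134178080189
top px [-19.25  -2.  ] score 0.980894923210144 mm along Y 45.49130761309517
side px [-11.    18.75] score 0.9367980360984802 mm along Y 46.32402961382367
top px [0. 0.] score 0.9752728939056396 mm along Y 0.0
```

The travel is 45.5 mm, which is in the notch. Descend and grip the knob.

>>> drive_tool:
  moves:
    - {"gripper": -1, "dx": 0, "dy": 0, "dz": -0.15, "ax": 0, "ay": 0, "az": 0}
    - {"gripper": -1, "dx": 0, "dy": 0, "dz": -0.3, "ax": 0, "ay": 0, "az": 0}
    - {"gripper": -1, "dx": 0, "dy": 0, "dz": -0.45, "ax": 0, "ay": 0, "az": 0}
    - {"gripper": -0.4, "dx": 0, "dy": 0, "dz": -0.56, "ax": 0, "ay": 0, "az": 0}
    - {"gripper": 0, "dx": 0, "dy": 0, "dz": -0.56, "ax": 0, "ay": 0, "az": 0}
    - {"gripper": 0.2, "dx": 0, "dy": 0, "dz": -0.56, "ax": 0, "ay": 0, "az": 0}
    - {"gripper": 0.35, "dx": 0, "dy": 0, "dz": -0.56, "ax": 0, "ay": 0, "az": 0}
    - {"gripper": 0.42, "dx": 0, "dy": 0, "dz": -0.56, "ax": 0, "ay": 0, "az": 0}

```text
clock: 16.5
tool_pos: [462.0, -283.2, 47.0]
tcp_rot: [-180.0, 0.1, 173.0]
contact_force: [-0.6, -0.6, 1.0]
width: 45.1
finger_force: 0.0
```

>>> drive_tool:
  moves:
    - {"gripper": 0.5, "dx": 0, "dy": 0, "dz": 0, "ax": 0, "ay": 0, "az": 0}
    - {"gripper": 0.6, "dx": 0, "dy": 0, "dz": 0, "ax": 0, "ay": 0, "az": 0}
    - {"gripper": 0.8, "dx": 0, "dy": 0, "dz": 0, "ax": 0, "ay": 0, "az": 0}
    - {"gripper": 0.8, "dx": 0, "dy": 0, "dz": 0, "ax": 0, "ay": 0, "az": 0}
    - {"gripper": 0.8, "dx": 0, "dy": 0, "dz": 0, "ax": 0, "ay": 0, "az": 0}
    - {"gripper": 0.8, "dx": 0, "dy": 0, "dz": 0, "ax": 0, "ay": 0, "az": 0}
    - {"gripper": 0.8, "dx": 0, "dy": 0, "dz": 0, "ax": 0, "ay": 0, "az": 0}
    - {"gripper": 0.8, "dx": 0, "dy": 0, "dz": 0, "ax": 0, "ay": 0, "az": 0}

```text
clock: 17.5
tool_pos: [461.9, -283.3, 46.8]
tcp_rot: [-180.0, 0.0, 173.0]
contact_force: [-0.8, -3.9, 1.3]
width: 20.9
finger_force: 30.0
```

>>> drive_tool:
  moves:
    - {"gripper": 0.8, "dx": 0, "dy": 0.03, "dz": 0, "ax": 0, "ay": 0, "az": 0}
    - {"gripper": 0.8, "dx": -0.01, "dy": 0.1, "dz": -0.005, "ax": 0, "ay": 0, "az": 0}
    - {"gripper": 0.8, "dx": -0.02, "dy": 0.2, "dz": -0.005, "ax": 0, "ay": 0, "az": 0}
    - {"gripper": 0.8, "dx": -0.03, "dy": 0.32, "dz": -0.005, "ax": 0, "ay": 0, "az": 0}
    - {"gripper": 0.8, "dx": -0.04, "dy": 0.44, "dz": -0.005, "ax": 0, "ay": 0, "az": 0}
    - {"gripper": 0.8, "dx": -0.05, "dy": 0.56, "dz": -0.005, "ax": 0, "ay": 0, "az": 0}
    - {"gripper": 0.8, "dx": -0.06, "dy": 0.68, "dz": -0.005, "ax": 0, "ay": 0, "az": 0}
    - {"gripper": 0.8, "dx": -0.07, "dy": 0.8, "dz": -0.005, "ax": 0, "ay": 0, "az": 0}

```text
clock: 18.5
tool_pos: [455.2, -202.7, 46.8]
tcp_rot: [-180.0, 0.1, 173.0]
contact_force: [1.3, -3.3, 5.9]
width: 20.9
finger_force: 30.0
```

>>> drive_tool:
  moves:
    - {"gripper": 0.8, "dx": -0.01, "dy": 0.1, "dz": 0, "ax": 0, "ay": 0, "az": 0}
    - {"gripper": 0.8, "dx": -0.02, "dy": 0.2, "dz": 0, "ax": 0, "ay": 0, "az": 0}
    - {"gripper": 0.8, "dx": -0.02, "dy": 0.3, "dz": 0, "ax": 0, "ay": 0, "az": 0}
    - {"gripper": 0.8, "dx": -0.03, "dy": 0.4, "dz": 0, "ax": 0, "ay": 0, "az": 0}
    - {"gripper": 0.8, "dx": -0.04, "dy": 0.5, "dz": 0, "ax": 0, "ay": 0, "az": 0}
    - {"gripper": 0.8, "dx": -0.05, "dy": 0.6, "dz": 0, "ax": 0, "ay": 0, "az": 0}
    - {"gripper": 0.8, "dx": -0.06, "dy": 0.7, "dz": 0, "ax": 0, "ay": 0, "az": 0}
    - {"gripper": 0.8, "dx": -0.06, "dy": 0.8, "dz": 0, "ax": 0, "ay": 0, "az": 0}

```text
clock: 19.5
tool_pos: [448.5, -122.9, 46.7]
tcp_rot: [-180.0, 0.0, 173.0]
contact_force: [-0.3, -6.0, 6.9]
width: 20.8
finger_force: 30.0
```

>>> drive_tool:
  moves:
    - {"gripper": 0.8, "dx": 0, "dy": 0.1, "dz": 0, "ax": 0, "ay": 0, "az": 0}
    - {"gripper": 0.8, "dx": 0, "dy": 0.2, "dz": 0, "ax": 0, "ay": 0, "az": 0}
    - {"gripper": 0.8, "dx": 0, "dy": 0.3, "dz": 0, "ax": 0, "ay": 0, "az": 0}
    - {"gripper": 0.8, "dx": 0, "dy": 0.4, "dz": 0, "ax": 0, "ay": 0, "az": 0}
    - {"gripper": 0.8, "dx": 0, "dy": 0.5, "dz": 0, "ax": 0, "ay": 0, "az": 0}
    - {"gripper": 0.8, "dx": 0, "dy": 0.6, "dz": 0, "ax": 0, "ay": 0, "az": 0}
    - {"gripper": 0.8, "dx": 0, "dy": 0.7, "dz": 0, "ax": 0, "ay": 0, "az": 0}
    - {"gripper": 0.8, "dx": 0, "dy": 0.8, "dz": 0, "ax": 0, "ay": 0, "az": 0}

```text
clock: 20.5
tool_pos: [447.9, -43.2, 46.7]
tcp_rot: [-179.9, -0.1, 173.0]
contact_force: [0.3, -6.4, 9.3]
width: 21.4
finger_force: 30.0
```

>>> drive_tool:
  moves:
    - {"gripper": 0.8, "dx": 0.02, "dy": 0.08, "dz": 0, "ax": 0, "ay": 0, "az": 0}
    - {"gripper": 0.8, "dx": 0.05, "dy": 0.16, "dz": 0, "ax": 0, "ay": 0, "az": 0}
    - {"gripper": 0.8, "dx": 0.08, "dy": 0.24, "dz": 0, "ax": 0, "ay": 0, "az": 0}
    - {"gripper": 0.8, "dx": 0.12, "dy": 0.32, "dz": 0, "ax": 0, "ay": 0, "az": 0}
    - {"gripper": 0.8, "dx": 0.17, "dy": 0.39, "dz": 0, "ax": 0, "ay": 0, "az": 0}
    - {"gripper": 0.8, "dx": 0.22, "dy": 0.45, "dz": 0, "ax": 0, "ay": 0, "az": 0}
    - {"gripper": 0.8, "dx": 0.28, "dy": 0.49, "dz": 0, "ax": 0, "ay": 0, "az": 0}
    - {"gripper": 0.8, "dx": 0.33, "dy": 0.51, "dz": 0, "ax": 0, "ay": 0, "az": 0}

```text
clock: 21.5
tool_pos: [475.9, 6.1, 46.9]
tcp_rot: [-179.7, -0.6, 173.0]
contact_force: [-11.2, -4.6, 23.7]
width: 21.4
finger_force: 30.0
```

Run:
```python
from h import *
s=shot("side","s6");o=env.observe();print(o["clock"],o["tool_pos"],o["contact_force"],o["width"])
# mark ellipse in side view (bright, bay) and in s5
for f in("s5","s6"):
    h=cv2.imread(f"pics/{f}.png");g=h.min(2);roi=np.zeros_like(g);roi[235:280,255:310]=1
    m=((g>190)&(roi>0)).astype(np.uint8)
    cs,_=cv2.findContours(m,0,1);c=max(cs,key=cv2.contourArea);x,y,w,hh=cv2.boundingRect(c);e=cv2.fitEllipse(cv2.convexHull(c));print(f,(x,y,w,hh),e,at("side",*e[0],0).round(1))
h=cv2.imread("pics/t5.png");g=h.min(2);roi=np.zeros_like(g);roi[163:200,262:303]=1
m=((g>170)&(roi>0)).astype(np.uint8);cs,_=cv2.findContours(m,0,1);c=max(cs,key=cv2.contourArea);e=cv2.fitEllipse(c);print(cv2.boundingRect(c),e,at("top",*e[0],0).round(1))
```

```text
21.55 [477.07647928   6.60230399  46.85270544] [-7.27007667 -3.99506145 16.97271572] 20.95880047537634
s5 (255, 239, 47, 36) ((279.40313720703125, 257.0174865722656), (34.948299407958984, 46.24770736694336), 76.57804870605469) [605.2  -1.7   0. ]
s6 (255, 239, 47, 36) ((279.3917236328125, 257.0289306640625), (34.892601013183594, 46.318702697753906), 76.697998046875) [605.2  -1.7   0. ]
(266, 164, 31, 32) ((280.5583190917969, 179.4788055419922), (29.875951766967773, 31.603504180908203), 19.07786750793457) [602.6  -7.5   0. ]
```

Downward press is rising (17 N), so I'll ease the height up slightly while entering the bay.

>>> drive_tool:
  moves:
    - {"gripper": 0.8, "dx": 0.0, "dy": 0, "dz": 0.005, "ax": 0, "ay": 0, "az": 0}
    - {"gripper": 0.8, "dx": 0.02, "dy": 0, "dz": 0.01, "ax": 0, "ay": 0, "az": 0}
    - {"gripper": 0.8, "dx": 0.06, "dy": -0.01, "dz": 0.01, "ax": 0, "ay": 0, "az": 0}
    - {"gripper": 0.8, "dx": 0.1, "dy": -0.01, "dz": 0.01, "ax": 0, "ay": 0, "az": 0}
    - {"gripper": 0.8, "dx": 0.15, "dy": -0.02, "dz": 0.01, "ax": 0, "ay": 0, "az": 0}
    - {"gripper": 0.8, "dx": 0.2, "dy": -0.025, "dz": 0.01, "ax": 0, "ay": 0, "az": 0}
    - {"gripper": 0.8, "dx": 0.25, "dy": -0.03, "dz": 0.01, "ax": 0, "ay": 0, "az": 0}
    - {"gripper": 0.8, "dx": 0.3, "dy": -0.035, "dz": 0.01, "ax": 0, "ay": 0, "az": 0}

```text
clock: 22.55
tool_pos: [506.8, 4.4, 46.9]
tcp_rot: [-179.9, -0.5, 172.9]
contact_force: [-7.1, 0.8, 11.3]
width: 20.9
finger_force: 30.0
```

>>> drive_tool:
  moves:
    - {"gripper": 0.8, "dx": 0.06, "dy": -0.01, "dz": 0.003, "ax": 0, "ay": 0, "az": 0}
    - {"gripper": 0.8, "dx": 0.12, "dy": -0.015, "dz": 0.003, "ax": 0, "ay": 0, "az": 0}
    - {"gripper": 0.8, "dx": 0.18, "dy": -0.02, "dz": 0.003, "ax": 0, "ay": 0, "az": 0}
    - {"gripper": 0.8, "dx": 0.24, "dy": -0.03, "dz": 0.003, "ax": 0, "ay": 0, "az": 0}
    - {"gripper": 0.8, "dx": 0.3, "dy": -0.035, "dz": 0.003, "ax": 0, "ay": 0, "az": 0}
    - {"gripper": 0.8, "dx": 0.36, "dy": -0.045, "dz": 0.003, "ax": 0, "ay": 0, "az": 0}
    - {"gripper": 0.8, "dx": 0.42, "dy": -0.05, "dz": 0.003, "ax": 0, "ay": 0, "az": 0}
    - {"gripper": 0.8, "dx": 0.48, "dy": -0.06, "dz": 0.003, "ax": 0, "ay": 0, "az": 0}

```text
clock: 23.55
tool_pos: [555.2, -1.1, 46.9]
tcp_rot: [-179.9, -0.5, 172.9]
contact_force: [-6.5, 0.5, 8.1]
width: 20.9
finger_force: 30.0
```

Run:
```python
from h import *
o=env.observe();print(o["tool_pos"],o["contact_force"],o["width"])
# knob/rim not viewable from above; check corner spool unchanged, pot body place in side view
s=shot("side","s7");s0=cv2.imread("pics/side0.png")
for n,(u,v) in dict(corner=(326,225),dark=(316,181),wide=(325,144),stored=(260,306)).items():
    r=cv2.matchTemplate(s[v-22:v+22,u-22:u+22],s0[v-14:v+14,u-11:u+11],cv2.TM_CCOEFF_NORMED);_,q,_,l=cv2.minMaxLoc(r);print(n,q.__round__(2),l[0]-11,l[1]-8)
```

```text
[555.22391686  -1.14660941  46.86705485] [-6.46713831  0.51714683  8.11462755] 20.86480136210226
corner 0.34 7 -1
dark 0.12 10 -5
wide 0.09 11 3
stored 1.0 0 0
```

>>> drive_tool:
  moves:
    - {"gripper": 0.8, "dx": 0.07, "dy": -0.01, "dz": 0, "ax": 0, "ay": 0, "az": 0}
    - {"gripper": 0.8, "dx": 0.14, "dy": -0.02, "dz": 0, "ax": 0, "ay": 0, "az": 0}
    - {"gripper": 0.8, "dx": 0.21, "dy": -0.03, "dz": 0, "ax": 0, "ay": 0, "az": 0}
    - {"gripper": 0.8, "dx": 0.28, "dy": -0.04, "dz": 0, "ax": 0, "ay": 0, "az": 0}
    - {"gripper": 0.8, "dx": 0.35, "dy": -0.045, "dz": 0, "ax": 0, "ay": 0, "az": 0}
    - {"gripper": 0.8, "dx": 0.41, "dy": -0.055, "dz": 0, "ax": 0, "ay": 0, "az": 0}
    - {"gripper": 0.8, "dx": 0.46, "dy": -0.06, "dz": 0, "ax": 0, "ay": 0, "az": 0}
    - {"gripper": 0.8, "dx": 0.46, "dy": -0.06, "dz": 0, "ax": 0, "ay": 0, "az": 0}

```text
clock: 24.6
tool_pos: [602.7, -7.0, 46.8]
tcp_rot: [-180.0, -0.3, 172.9]
contact_force: [-3.4, -0.7, 6.2]
width: 21.2
finger_force: 30.0
```

Run:
```python
from h import *
o=env.observe();print(o["tool_pos"],o["contact_force"],o["width"])
s=shot("side","s8");t=shot("top","t8")
# visible mark ring around pot, coarse map in both views
def show(im,x0,x1,y0,y1):
    g=im[y0:y1,x0:x1].min(2);print(x0,y0);print('\n'.join(''.join(' .:-=+*#%@'[min(9,p//24)] for p in r) for r in g))
show(s,250,315,215,285)
show(t,260,306,160,202)
```

```text
[602.65353857  -6.97103772  46.75735061] [-3.41875459 -0.67614716  6.2408014 ] 21.24360244140535
250 215
:::::::::::::::::::::::::::::::::::--:::. ---====-==---------==--
:::::::::::::::::::::::::::::::.:::::::.  -=------==--------==---
:::::::::::::::::::::::::::::::::::::::.  --------=---------==---
:::::::::::::::::::::::::::::::.:::::::.  :--------=---=-----=---
::::::::::::::::::::::::::::::::::::::.. .---=----==---==-=---=--
:::::::::::::::::::::::::::::::::::::..  :-=-==--===--====----=-=
::::::::::::::::::::::::::::::.::::::.   --------==--======-=----
:::::::::::::::::::::::::::::..::::::.  +##+----------==---====-=
:::::::::::::::::::::::::::::.::::::.. .#%%###*=-----------======
::::::::::::::::::::::::::::...:::::.  -*#%%%%%###+------------==
:::::::::::::::::::::::::....::::::.  .+****##%%%%###*+--------==
::::::::::::::::::::::::.:...:::::..  :****+****##%%%%###*=------
:::::::::::::::::::::......::::::::.  :+*******+****#%%%%%###+---
::::::::::::::::::::.......:::::::.. .-***********++***##%%%%###+
::::::::::::::::..:......:::::::.....+****************+****##%%%*
:::::
[... 4906 characters left out ...]
::--::::::::::::...:...:.:.:::-----==---::
-----:-=--:::::::--::.....:....::-=-::=++=-:::
-------=+=-:::-----:::::::::::::-=-::-=**+--::
----==--++==--------:::::::-=---==::--=##+----
----===-=+**+==-------::--===-===-::--+##=----
----====-=++**+============-====-::---+#*=----
---=====---+++++******++=-==*+=-------+##=----
===+=++===--=+*+==========+**=--====--+#*=----
==++++++++=---=+*+====++**+=--==+++=-=+#*=----
=+++++++++===-----==++==-----==++++===*#*=----
++++++++=++++===--:-------====++++++=+*#+=----
++++++==++++++++============+=++++++++*#+-----
+++++==++++++++++++==++==++++==++++++*##+-----
++++++++++=+==+++==+==+====+++==++++++**=-----
++++++++=+===++++++==++==+++++++++++==++=-----
```

>>> drive_tool:
  moves:
    - {"gripper": 0.4, "dx": 0, "dy": 0, "dz": 0, "ax": 0, "ay": 0, "az": 0}
    - {"gripper": 0.2, "dx": 0, "dy": 0, "dz": 0, "ax": 0, "ay": 0, "az": 0}
    - {"gripper": 0, "dx": 0, "dy": 0, "dz": 0, "ax": 0, "ay": 0, "az": 0}
    - {"gripper": 0, "dx": 0, "dy": 0, "dz": 0.0, "ax": 0, "ay": 0, "az": 0}
    - {"gripper": 0, "dx": 0, "dy": 0, "dz": 0.1, "ax": 0, "ay": 0, "az": 0}
    - {"gripper": 0, "dx": 0, "dy": 0, "dz": 0.3, "ax": 0, "ay": 0, "az": 0}
    - {"gripper": 0, "dx": 0, "dy": 0, "dz": 0.6, "ax": 0, "ay": 0, "az": 0}
    - {"gripper": 0, "dx": 0, "dy": 0, "dz": 0.9, "ax": 0, "ay": 0, "az": 0}

```text
clock: 25.7
tool_pos: [605.8, -7.7, 139.0]
tcp_rot: [180.0, 0.0, 173.0]
contact_force: [-0.3, 0.2, -0.1]
width: 43.3
finger_force: 0.0
```

>>> drive_tool:
  moves:
    - {"gripper": 0, "dx": -0.1, "dy": -0.1, "dz": 0.1, "ax": 0, "ay": 0, "az": 0}
    - {"gripper": 0, "dx": -0.25, "dy": -0.25, "dz": 0.2, "ax": 0, "ay": 0, "az": 0}
    - {"gripper": 0, "dx": -0.4, "dy": -0.4, "dz": 0.3, "ax": 0, "ay": 0, "az": 0}
    - {"gripper": 0, "dx": -0.55, "dy": -0.55, "dz": 0.4, "ax": 0, "ay": 0, "az": 0}
    - {"gripper": 0, "dx": -0.7, "dy": -0.7, "dz": 0.5, "ax": 0, "ay": 0, "az": 0}
    - {"gripper": 0, "dx": -0.85, "dy": -0.85, "dz": 0.6, "ax": 0, "ay": 0, "az": 0}
    - {"gripper": 0, "dx": -1, "dy": -1, "dz": 0.7, "ax": 0, "ay": 0, "az": 0}
    - {"gripper": 0, "dx": -1, "dy": -1, "dz": 0.7, "ax": 0, "ay": 0, "az": 0}

```text
clock: 26.7
tool_pos: [505.1, -108.8, 208.7]
tcp_rot: [180.0, 0.1, 172.9]
contact_force: [0.8, 0.2, -0.2]
width: 43.2
finger_force: 0.0
```

>>> drive_tool:
  moves:
    - {"gripper": 0, "dx": -0.1, "dy": -0.12, "dz": 0, "ax": 0, "ay": 0, "az": 0}
    - {"gripper": 0, "dx": -0.2, "dy": -0.25, "dz": 0, "ax": 0, "ay": 0, "az": 0}
    - {"gripper": 0, "dx": -0.3, "dy": -0.38, "dz": 0, "ax": 0, "ay": 0, "az": 0}
    - {"gripper": 0, "dx": -0.4, "dy": -0.5, "dz": 0, "ax": 0, "ay": 0, "az": 0}
    - {"gripper": 0, "dx": -0.4, "dy": -0.63, "dz": 0, "ax": 0, "ay": 0, "az": 0}
    - {"gripper": 0, "dx": -0.4, "dy": -0.75, "dz": 0, "ax": 0, "ay": 0, "az": 0}
    - {"gripper": 0, "dx": -0.4, "dy": -0.88, "dz": 0, "ax": 0, "ay": 0, "az": 0}
    - {"gripper": 0, "dx": -0.4, "dy": -1, "dz": 0, "ax": 0, "ay": 0, "az": 0}

```text
clock: 27.7
tool_pos: [465.8, -208.6, 207.2]
tcp_rot: [-180.0, -0.0, 173.0]
contact_force: [0.2, -0.5, -0.2]
width: 43.9
finger_force: 0.0
```

Run:
```python
from h import *
o=env.observe();print(o["clock"],o["tool_pos"],o["contact_force"],o["width"])
t=shot("top","t9");s=shot("side","s9");t0=cv2.imread("pics/top0.png");s0=cv2.imread("pics/side0.png")
def tm(A,B,u,v,a,U,V,w=12):
    r=cv2.matchTemplate(B[V-a-w:V+a+w,U-a-w:U+a+w],A[v-a:v+a,u-a:u+a],cv2.TM_CCOEFF_NORMED);_,q,_,l=cv2.minMaxLoc(r);return round(q,2),l[0]-w,l[1]-w
for n,(u,v) in dict(corner=(326,224),dark=(316,181),wide=(325,144),stored=(260,306)).items(): print("side",n,tm(s0,s,u,v,11,u,v))
for n,(u,v) in dict(corner=(314,207),dark=(362,187),wide=(417,183),stored=(228,179)).items(): print("top",n,tm(t0,t,u,v,8,u,v))
t5=cv2.imread("pics/t5.png");print("divider since t5",tm(t5,t,255,150,8,255,150))
U,V=map(int,proj("top",[602,-7,38]).round());r=tm(t0,t,395,233,19,U,V);p0=at("top",395,233,38);print("pot rim",r,p0,at("top",U+r[1],V+r[2],38), "=> centre", at("top",U+r[1],V+r[2],38)-p0+np.array([461.9,-283.2,38]))
g=t[158:205,255:310].min(2);print('\n'.join(''.join(' .:-=+*#%@'[min(9,p//24)] for p in q) for q in g))
```

```text
27.7 [ 465.82718567 -208.55360399  207.18946615] [ 0.17544226 -0.48120624 -0.15617792] 43.85358943900116
side corner (1.0, 0, 0)
side dark (0.94, 0, 0)
side wide (0.89, 0, 0)
side stored (1.0, 0, 0)
top corner (0.51, 1, 1)
top dark (0.8, 0, 0)
top wide (0.99, 0, 0)
top stored (0.98, 0, 0)
divider since t5 (1.0, 0, 0)
pot rim (0.55, -5, -3) [ 461.87515122 -284.87311234   38.        ] [608.66943827   5.17814155  38.        ] => centre [608.69428705   6.85125389  38.        ]
====-=++=+++++++++##############################*+-----
----:-++=+++*###****+*###########################*=----
==----==++*#######*+++####******###########+==++**=----
**=---===+++***###*++*###############***##*+===+++-----
++=-------=======++*******################*====+++-----
+**-----------====+========+=++****##*####*=--=**=-----
*##=----------=++==----------=======+++++*+===+#*=-----
*##=----------=+=---------------==--:--=======*#*=-----
*#*=---------===------------------==-::----===+#*=-----
##+=--------==---------------------==-::-----=*##=-----
##+--------===---------------------===-::----=*#*=-----
##=---
[... 1309 characters left out ...]
++++++++++++++++++++++++++++
***********+*++*+*+++++++++++++++++++++++++++++++++++++
************************+***+++*++*++++++*+++++++++++++
************************+*******+*++++*++*+++++++++++++
************************************+**++**+******+*+*+
*************************************************+*****
*******************************************************
*******************************************************
*******************************************************
*******************************************************
*******************************************************
*******************************************************
*#***********#*****************************************
```

Run:
```python
from h import *
t=cv2.imread("pics/t9.png");g=t.min(2)
m=((g>108)&(g<215)).astype(np.uint8);r=np.zeros_like(m);r[168:181,269:284]=1;m*=r
M=cv2.moments(m,True);u,v=M['m10']/M['m00'],M['m01']/M['m00'];print("knob top",u,v,M['m00'],at("top",u,v,90),"initial-knob ref 461.9,-283.2 vs 461.4,-284.4")
print("rim x-span centre",at("top",255+24.2,158+18,38))
s=cv2.imread("pics/s9.png")
g=s[205:290,245:315].min(2);print('\n'.join(''.join(' .:-=+*#%@'[min(9,p//24)] for p in q) for q in g))
print("expected knob top px",proj("side",[602,-7,90]),"rim c",proj("side",[602,-7,38]), "base",proj("side",[602,-7,0]))
```

```text
knob top 276.8636363636364 174.63636363636363 66.0 [601.64850177  -6.62938107  90.        ] initial-knob ref 461.9,-283.2 vs 461.4,-284.4
rim x-span centre [605.94472984  -7.49931135  38.        ]
+*******+*******+++++++++**+****++*++++*+++++***+++++++*+++******+*+++
++*****************++************+*+++++****+***++*++++**++**+********
**++************+**++***+++**++***++++****+++***+********++****+******
***********+*+*********++++++++****+++++++*++**+++*************++++**+
************************+++++++*****+++++******++**+**+*********++**++
************++***+++********+++++++++********++++**+++***+++****++***+
**********++++***+++********+++*+**********++++++++****+++++****+++**+
**********++******+************************+++++++****+++++*++++++++++
**********++**************++******++++*******++++*****++++++++++++++++
++***+****+++++++*****+++++*****++++++++***+++++++********++++++++**++
****+++**++++**+++**+**++++*****+++++++++*++++++++*******+++++++++**++
*+++++**+******##**++#%%##*+++++++*********++++++++**++*+++++++++***++
*+***********+#%#*++*%@%#%%%##*++++*******++++*++++
[... 4547 characters left out ...]
*+++***+++++++++
********++++++*++++++*+++++++*+=+*************+++++**++++****+++++++++
*+++++++++++++++++++++++++++++++**+***********+++++**++++****+++++++++
*++++++++++++++++++++++++++++++++++++**#******+++++++*+++***+++*++*++*
+++*****+++++++++++++++++++++++++++++*****+****+++++++++++***+++++++**
++++****++++++*+++++++++++++++++++++***++*+*++***+++++++++**+++++++++*
**++++++++++++++++++++*+++++++++++++++*+***++*****+++*++++**+++*++++++
***+++***+++++++++++++++++++*++**++++++++***+*****++*+**++****++++++++
++**+++++++++**+++++++++++*****+++++++++*******++*++++++****++++++++**
expected knob top px [278.02675329 227.32700265] rim c [280.177644   243.97961753] base [281.62932855 255.18177722]
```

```bash
python3 -c "
from station import env
print(env.job_done())"
```

```text
the job is handed in; nothing more can be done
None
```

The job is handed in at about 28 s: the divider moved one notch (45.5 mm measured) and its tab sprang back out, and the small pot stands released on the mark, within about 1 mm of its measured centre; in the last side picture all four spools were where they started.

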